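Dress a row of tins to the tape with a straightedge

TASK

Draw the ruler out of the slot under the key locker by its protruding end, put it down flat on the bench wholly clear of the slot and let go. Then take it again by its middle and push the four oblong tins with it, keeping the gripper and arm off them, until they stand square in one straight row with the far side of every tin on the tape stripe, neither short of it nor past it. Leave the ruler flat on the bench, not touching the tins, tip nothing over and leave everything else where it is.

Things in the scene. Friction and masses are not known exactly. Their poses are not given: they have to be found in the camera images.
- tape: straight stripe of black tape stuck flat on the bench, 12 mm wide, 360 mm long. Origin at its centre on the bench; y axis along the stripe, x axis across it, pointing away from the robot; the tins start on its -x side. A tin is right when its far side lies on the stripe: its centre 20 mm before the centre line (x = -20 mm in this frame).
- keybox: fixed light grey steel key locker, 220 mm deep (x), 240 mm wide (y), 220 mm high. Origin at the foot of its front face, mid-width, on the bench; the front faces its own -x (front plane x = 0). Under it is a slot open to the front only, 210 mm wide, 62 mm high, with the bench as its floor and a back wall at x = +208 mm.
- ruler: loose aluminium ruler, 0.4 kg: blade 300 mm long (own x), 60 mm wide (own y), 8 mm thick; a grip rib 12 mm wide runs its whole length on the centre line, rib top 42 mm above the underside. The straight long edges are 30 mm from the centre line. Origin: centre of the underside, z up. It starts flat on the bench, +x end in the slot, 85 to 110 mm of the -x end sticking out, roughly along the slot.
- ruler_mid (a point): point at the ruler's centre, 25 mm above its underside, in the middle of the rib (where it is to be taken the second time, within about 50 mm)
- ruler_head (a point): centre of the ruler's -x end, 4 mm above its underside: the end that sticks out of the slot at the start
- tin1: loose oblong lidded metal tin, 40 mm deep (own x), 54 mm wide (own y), 36 mm high, 0.1 to 0.2 kg; origin at the centre of its underside, z up. Number 1 of four identical tins in a staggered row, counted from the tape's -y end, 72 mm apart along the tape, each a little skewed and 33 to 73 mm short of its place.
- tin2: loose oblong lidded metal tin, 40 mm deep (own x), 54 mm wide (own y), 36 mm high, 0.1 to 0.2 kg; origin at the centre of its underside, z up. Number 2 of four identical tins in a staggered row, counted from the tape's -y end, 72 mm apart along the tape, each a little skewed and 33 to 73 mm short of its place.
- tin3: loose oblong lidded metal tin, 40 mm deep (own x), 54 mm wide (own y), 36 mm high, 0.1 to 0.2 kg; origin at the centre of its underside, z up. Number 3 of four identical tins in a staggered row, counted from the tape's -y end, 72 mm apart along the tape, each a little skewed and 33 to 73 mm short of its place.
- tin4: loose oblong lidded metal tin, 40 mm deep (own x), 54 mm wide (own y), 36 mm high, 0.1 to 0.2 kg; origin at the centre of its underside, z up. Number 4 of four identical tins in a staggered row, counted from the tape's -y end, 72 mm apart along the tape, each a little skewed and 33 to 73 mm short of its place.
- puck: bystander, not to be disturbed: black rubber puck, 76 mm across, 25 mm high, beyond the tape; origin at the centre of its underside
- roll: bystander, not to be disturbed: roll of grey cloth tape lying flat, 90 mm across, 25 mm high, past the row's -y end; origin at the centre of its underside
- padlock: bystander, not to be disturbed: brass padlock, 42 mm wide and 66 mm high, standing up past the row's +y end, beyond the tape; origin at the centre of its underside
- marker: bystander, not to be disturbed: flat grey field-marker cone, 120 mm across, 50 mm high, on the robot's right; origin at the centre of its underside
- whistle: bystander, not to be disturbed: small black whistle, about 47 mm long, 22 mm high, beyond the tape; origin at the centre of its underside

How it is judged:
On the way, in this order (a step that is already met when the one before it is completed fails the run):
1. the ruler lies flat on the bench, wholly in front of the key locker, still and let go ((x of ruler in the frame of keybox below -0.15 m or (x of ruler in the frame of keybox below -0.134 m and angle between the x axis of ruler and the x axis of keybox, either way round above 0.7 rad) or (x of ruler in the frame of keybox below -0.106 m and angle between the x axis of ruler and the x axis of keybox, either way round above 1 rad) or (x of ruler in the frame of keybox below -0.069 m and angle between the x axis of ruler and the x axis of keybox, either way round above 1.3 rad)) and height (world z) of ruler below 0.006 m and angle between ruler's own z axis and vertical below 0.05 rad and contact force between the fingers and ruler below 0.1 N and linear speed of ruler below 0.02 m/s), for 0.2 s.
2. the ruler is held again, by its middle (within 60 mm) (contact force between the fingers and ruler above 2 N and distance between the grasp point and ruler_mid below 0.06 m), for 0.2 s.
3. the four tins stand in a straight row on the tape (x of tin1 in the frame of tape between -0.026 and -0.014 m and y of tin1 in the frame of tape between -0.18 and 0.18 m and angle between the y axis of each of tin1, tin2, tin3, tin4 and the y axis of tape, either way round below 0.12 rad and angle between each of tin1, tin2, tin3, tin4's own z axis and vertical below 0.1 rad and x of tin2 in the frame of tape between -0.026 and -0.014 m and y of tin2 in the frame of tape between -0.18 and 0.18 m and x of tin3 in the frame of tape between -0.026 and -0.014 m and y of tin3 in the frame of tape between -0.18 and 0.18 m and x of tin4 in the frame of tape between -0.026 and -0.014 m and y of tin4 in the frame of tape between -0.18 and 0.18 m), for 0.2 s.
At the end, for the whole second after the job is handed in: Each tin stands upright and at rest with its far side on the tape (tin centre 20 mm before the tape's centre line, within 6 mm, and within the tape's length), its long sides parallel to the tape within 0.12 rad; the ruler lies flat and still on the bench, not pressing on any tin (all of step 3 and linear speed of each of tin1, tin2, tin3, tin4, ruler below 0.01 m/s and contact force between ruler and tin1 below 0.05 N and contact force between ruler and tin2 below 0.05 N and contact force between ruler and tin3 below 0.05 N and contact force between ruler and tin4 below 0.05 N and height (world z) of ruler below 0.006 m and angle between ruler's own z axis and vertical below 0.05 rad); the robot touches nothing.
It fails at once if the gripper or arm touches a tin (contact force between any of the fingers, the arm and tin1 above 0.5 N or contact force between any of the fingers, the arm and tin2 above 0.5 N or contact force between any of the fingers, the arm and tin3 above 0.5 N or contact force between any of the fingers, the arm and tin4 above 0.5 N).
It fails at once if a tin is tipped over (angle between any of tin1, tin2, tin3, tin4's own z axis and vertical above 0.6 rad).
It fails at once if a bystander is shifted by more than 15 mm or knocked over (distance of any of puck, roll, padlock, marker, whistle from where it was at the start of the episode above 0.015 m or angle between any of puck, roll, padlock, marker, whistle's own z axis and vertical above 0.4 rad).
It also fails if it takes over 61 s, if anything falls off the work surface, if the arm or the gripper's body presses on something with over 40 N, if the wrist force passes 120 N, or if a joint passes its speed limit or range.

ROBOT

A 7-joint arm with a two-finger parallel gripper is mounted at the origin on the work surface. World frame = base frame: x ahead of the robot, y to its left, z up, the work surface at z = 0. Lengths are in m, angles in rad, forces in N, time in s.
With the tool pointing down it reaches from about 0.425 to 0.925 m from the base axis. Payload 6.8 kg.
Tool frame: the origin (TCP) lies between the finger pads; the fingertips stand 22 mm ahead of it and the grasp point (between the pads) lies 3 mm ahead of it; z points along the fingers, y is the direction in which the jaws open and shut (so a half turn about z gives the same grasp; the last joint's range is limited). The gripper opens to 85 mm and grips with 20 to 120 N. Pads are 22 mm wide; open, the fingers measure 114 mm over their backs; the gripper's body (76 mm by 85 mm) begins 54 mm behind the grasp point. The pads swing forward as they close: fully open they stand 13 mm farther back than shut.
Start: joints at [1.158, 0.477, 0.022, 1.555, -0.011, 1.109, -0.083], TCP at [0.203, -0.644, 0.253] pointing down, gripper open.
Joint ranges: [-2.96, 2.96], [-0.34, 2.1], [-1.41, 1.46], [0.24, 2.44], [-1.37, 4.51], [0.17, 1.92], [-2.96, 2.96]. Speed limits (rad/s): [2.39, 2.39, 3.14, 3.14, 3.14, 3.14, 3.14].

INTERFACE

Orientations are given as a unit quaternion [w, x, y, z].
In Python, from station import bot gives the robot as it stands. The module is installed in compiled form; this text tells all that it offers.
- The arm moves only by the tool drive_tool, never from a script. Its argument "series" is one flat list of numbers, 7 for each row, row after row: the opening, from -1 (shut) to 1 (fully open), then the shift along the tool's x, y, z in mm, then the turn, a rotation vector about the tool's x, y, z in rad. In form: [jaw, x, y, z, wx, wy, wz, jaw, x, y, z, wx, wy, wz, ...]. A call has 1 to 12 rows; each row shifts and turns the commanded pose from where the row before left it, along the tool's axes as they then stand; what a row does not reach is not made up. A row lasts 1/8 s, in which the tool goes at most 62.5 mm and 10.7 degrees, less where a joint would pass 70% of its speed; a pose out of reach is approached as far as the arm can. A call with a gripper value outside its range is refused whole. The fingers move at their own pace and stop on an object; "force" is the grip in N (left out, the last holds). Time passes only in rows, so rows that do not move let the fingers close. It gives the time, the measured TCP pose, the force and the opening at its end, in the units of the state.
- bot.get_obs(): the state, without advancing time (a new reading comes with each control period).
- bot.read_camera(name): name is "scene" or "top"; returns a dict with "pixels" (480x640x3 uint8, blue, green, red), "camera_matrix" (3x3 intrinsics, pixels), "rvec" (rotation vector, rad) and "tvec" (3), from world to camera coordinates, as OpenCV has them. Camera axes: x right, y down, z forward; pixel columns grow to the right and rows downward; lengths in m; the calibration is good to about 2 mm. A picture is of the moment at which its call begins. There is no depth.
- bot.hand_in(): hands the job in, once; it reports no verdict.
The state is a dict: "t": time; "q": joint angles; "joint_vel": joint speeds; "joint_torque": joint torques, N m; "eef_pos": TCP position; "tool_rot": TCP orientation; "contact_force": force on the tool from outside, world axes, zero at the start; "torque": the same for the moment, N m; "gripper_width": opening from 0.0 (shut) to 1.0 (fully open).
Only numpy, scipy, OpenCV 4.12 (cv2) and the standard library are available. Lean on these libraries where they do the work, as an engineer would, in place of code of your own. Each camera call takes 0.05 s, during which the arm holds its last target. There are 200 camera calls.

## Working session

There is one attempt and no reset: what is moved stays moved. The work goes in short steps, Python scripts to look and compute and a tool call to move; the robot and the scene stay as the last step left them, time stands still between calls to the robot, and variables do not carry over. Pictures are saved under pics/ and viewed, about 8 in all and at most 12, crops included, and the job is handed in when it is done.

Besides the shell and the picture viewer there is one more tool, called after "Request:" by a JSON object that holds its "op" and its "data", one argument or row to a line. drive_tool: Moves the arm, as the interface text tells. Its arguments: {"type":"object","properties":{"series":{"type":"array"},"force":{"type":"number"}},"required":["series"]}

```bash
mkdir -p pics; python3 - <<'E'
from station import bot
import cv2,numpy as np
for n in("scene","top"):
    c=bot.read_camera(n);cv2.imwrite(f"pics/{n}0.png",c["pixels"])
    R=cv2.Rodrigues(c["rvec"])[0];print(n,c["camera_matrix"].tolist(),(-R.T@c["tvec"].ravel()).round(3),R.round(3).tolist())
print(bot.get_obs())
E
```

```text
scene [[470.5256830392266, 0.0, 319.6826185946701], [0.0, 470.5256830392266, 238.61347849297525], [0.0, 0.0, 1.0]] [ 1.193 -0.599  0.821] [[0.677, 0.736, 0.005], [0.497, -0.452, -0.74], [-0.542, 0.504, -0.672]]
top [[521.2599536561179, 0.0, 319.8224177599498], [0.0, 521.2599536561179, 239.7350962665663], [0.0, 0.0, 1.0]] [ 0.312 -0.028  1.242] [[-0.027, -1.0, -0.0], [-0.982, 0.026, -0.185], [0.185, -0.005, -0.983]]
{'t': 0.1, 'q': array([ 1.15789345,  0.47771249,  0.02233834,  1.55636322, -0.01150936,
        1.10931501, -0.0831041 ]), 'joint_vel': array([ 1.93399888e-05,  7.90187653e-05, -4.58833986e-05, -2.03123004e-03,
       -2.63023320e-04, -4.63624516e-04, -3.27763558e-04]), 'joint_torque': array([ 5.05917749e-03, -5.97759140e+01,  1.61442328e+00, -2.81951487e+01,
        1.29768590e-02,  5.09355115e-03, -8.75631855e-06]), 'eef_pos': array([ 0.20241407, -0.64340215,  0.25242166]), 'tool_rot': array([-8.15086388e-04,  9.88407842e-01,  1.51819765e-01, -1.81484282e-04]), 'contact_force': array([-0.09209925, -0.29704573, -0.57418954]), 'torque': array([-0.03451163,  0.01253686, -0.0284814 ]), 'gripper_width': 1.0012593878759806}
```

View pics/top0.png

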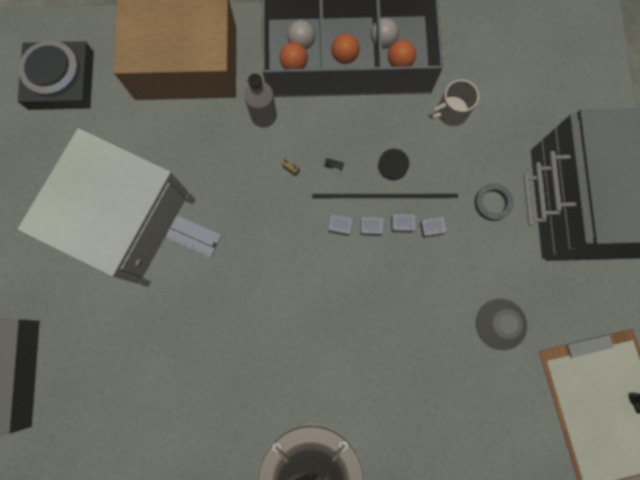

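View pics/scene0.png

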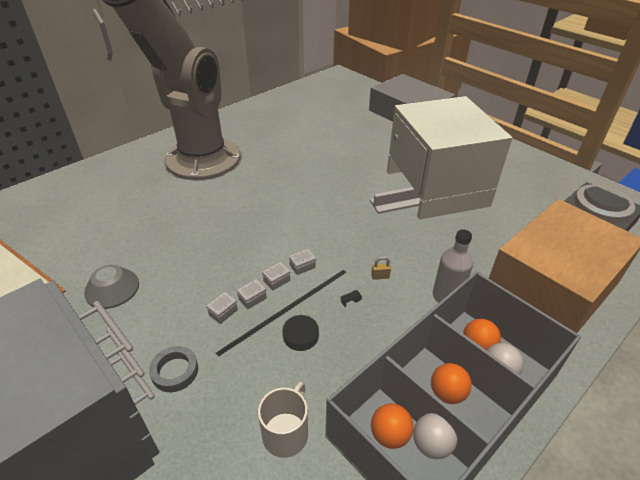

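The top view shows the tape at about (313–457, 196), the tins at (341,225), (372,226), (403,223) and (434,227), and the ruler sticking out of the locker at about (168–220, 218–252). The padlock is at (290,167), the whistle at (334,163) and the puck at (394,164). The roll is at (494,202) and the marker at (502,324). Next I'll rectify this view for metric measurement.

```bash
cat > h.py <<'E'
from station import bot
import cv2,numpy as np
def cam(n):
    c=bot.read_camera(n);R=cv2.Rodrigues(c["rvec"])[0];return c["pixels"],c["camera_matrix"],R,np.array(c["tvec"]).ravel()
def pt(c,uv,z):
    _,K,R,t=c;d=R.T@np.linalg.inv(K)@np.array([*uv,1.]);o=-R.T@t
    return (o+d*(z-o[2])/d[2])
def rect(c,x0,x1,y0,y1,z,s):
    # px/m s ; row 0 = x1, col 0 = y1
    _,K,R,t=c
    A=np.array([[0,-1/s,x1],[-1/s,0,y1],[0,0,z],[0,0,1.]])
    M=K@np.c_[R,t]@A
    return cv2.warpPerspective(c[0],M,(int((y1-y0)*s),int((x1-x0)*s)),flags=cv2.INTER_CUBIC|cv2.WARP_INVERSE_MAP)
def tape(c):
    # dark stripe on plane z=0
    im=rect(c,TX[0],TX[1],TX[2],TX[3],0,2000)
E
python3 - <<'E'
from h import *
c=cam("top")
for n,u,z in[("tapeL",(313,196),0),("tapeR",(457,196),0),("t4",(341,223),.036),("t3",(372,224),.036),("t2",(403,221),.036),("t1",(434,225),.036),("rulA",(220,235),.008),("rulB",(212,255),.008),("boxTL",(81,129),.22),("boxTR",(170,180),.22),("boxBR",(114,275),.22),("boxBL",(20,228),.22),("pad",(290,167),0),("whis",(334,163),.01),("puck",(394,164),.02),("roll",(494,202),.01),("mark",(502,324),.03)]:
    print(n,pt(c,u,z).round(3))
a=cv2.resize(c[0][180:260,295:465],None,fx=4.7,fy=4.7,interpolation=cv2.INTER_CUBIC)
b=cv2.resize(c[0][190:290,100:260],None,fx=2.2,fy=2.2,interpolation=cv2.INTER_CUBIC)
s=cam("scene")[0]; d=cv2.resize(s[170:230,350:450],(366,220),interpolation=cv2.INTER_CUBIC)
o=np.zeros((600,800,3),np.uint8);o[:a.shape[0],:a.shape[1]]=a;o[380:600,:b.shape[1]]=b;o[380:600,400:766]=d
cv2.imwrite("pics/z1.png",o)
E
```

```text
tapeL [ 0.656 -0.02   0.   ]
tapeR [ 0.646 -0.375  0.   ]
t4 [ 0.578 -0.085  0.036]
t3 [ 0.574 -0.158  0.036]
t2 [ 0.579 -0.232  0.036]
t1 [ 0.567 -0.305  0.036]
rulA [0.562 0.206 0.008]
rulB [0.514 0.225 0.008]
boxTL [0.752 0.457 0.22 ]
boxTR [0.636 0.269 0.22 ]
boxBR [0.445 0.374 0.22 ]
boxBL [0.544 0.567 0.22 ]
pad [0.732 0.035 0.   ]
whis [ 0.736 -0.074  0.01 ]
puck [ 0.726 -0.221  0.02 ]
roll [ 0.626 -0.461  0.01 ]
mark [ 0.332 -0.447  0.03 ]
```

View pics/z1.png

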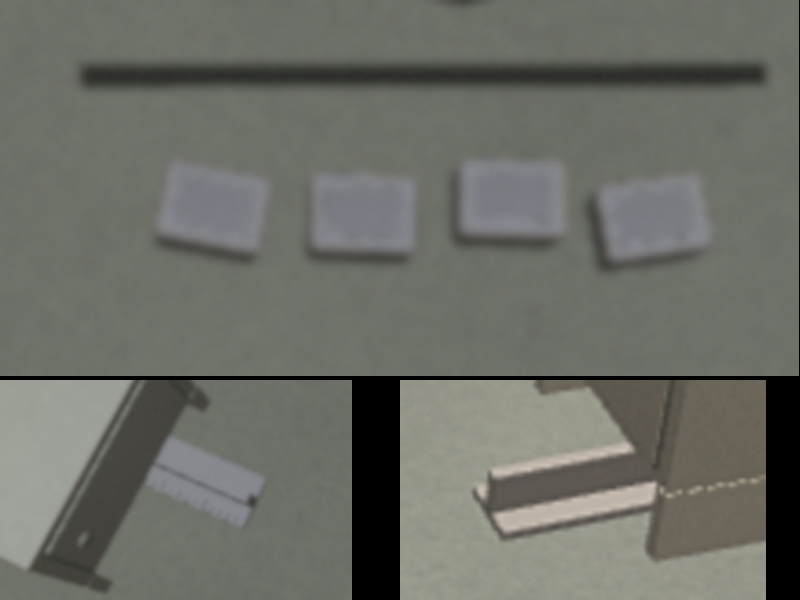

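The crop shows the tape ends at full-image (312.4,196) and (457.8,195.5). The ruler's head corners are at (220.5,234.5) and (211.4,256.8), with its rib facing up. Next come exact poses for the tape, tins and ruler.

```bash
cat >> h.py <<'E'
from scipy.spatial.transform import Rotation as Ro
def blobs(c,x0,x1,y0,y1,z,f,amin,s=2000):
    im=cv2.GaussianBlur(rect(c,x0,x1,y0,y1,z,s),(5,5),0).astype(int)
    n,l,st,ce=cv2.connectedComponentsWithStats(f(im).astype(np.uint8))
    out=[]
    for i in range(1,n):
        if st[i][4]<amin*s*s:continue
        yx=np.argwhere(l==i);p=np.c_[x1-yx[:,0]/s,y1-yx[:,1]/s].astype(np.float32)
        (m,wh,a)=cv2.minAreaRect(p*1000)
        w,V=np.linalg.eigh(np.cov((p-p.mean(0)).T));v=V[:,1];v=v*np.sign(v[1])
        out.append((p.mean(0).round(4),np.round(m,1),np.round(wh,1),round(float(np.degrees(np.arctan2(v[1],v[0]))),1)))
    return sorted(out,key=lambda o:o[0][1])
dark=lambda im:im.sum(2)<210
def plan(pts,yaw=None,jaw=1):
    """waypoints world xyz (+target tool-x yaw deg at each) -> tool-frame totals"""
    o=bot.get_obs();p=o["eef_pos"];w,x,y,z=o["tool_rot"];R=Ro.from_quat([x,y,z,w])
    print("t",round(o["t"],2),"tcp",p.round(4),"x-yaw",np.degrees(np.arctan2(*R.as_matrix()[[1,0],0])).round(2),"tilt",R.as_matrix()[:,2].round(3),"q",o["q"].round(2))
    for q,yw in pts:
        T=Ro.from_matrix(np.c_[[np.cos(yw),np.sin(yw),0],[np.sin(yw),-np.cos(yw),0],[0,0,-1]])
        d=R.inv().apply(np.array(q)-p)*1000;r=(R.inv()*T).as_rotvec()
        print("to",q,"shift mm (start axes)",d.round(1),"in end axes",T.inv().apply(np.array(q)-p).round(4)*1000,"turn",r.round(3));p=np.array(q);R=T
E
python3 - <<'E'
from h import *
c=cam("top");im=c[0]
print(im[224,372],im[215,340],im[240,200],im[196,380])
print("tape",blobs(c,.6,.68,-.42,.02,0,dark,.001))
bright=lambda im:(im[...,0]>im[...,1]+8)&(im.sum(2)>330)
print("tins");[print(b) for b in blobs(c,.53,.63,-.36,-.04,.036,bright,.0008)]
br2=lambda im:(im[...,0]>im[...,1]+8)
print("ruler");[print(b) for b in blobs(c,.48,.62,.17,.32,.008,br2,.001)]
h=np.array([pt(c,(220.5,234.5),.008),pt(c,(211.4,256.8),.008),pt(c,(178,216),.008)]);print(h)
e=h[0]-h[1];print(np.degrees(np.arctan2(e[1],e[0]))+90,np.degrees(np.arctan2(*(h[2]-h[0])[[1,0]])),h[:2].mean(0))
E
```

```text
[130 124 121] [114 118 116] [123 118 117] [45 49 47]
tape [(array([ 0.6521, -0.1981], dtype=float32), array([ 652.2, -196.5]), array([356.2,  10.5]), 88.6)]
tins
ruler
[[0.56355224 0.20529844 0.008     ]
 [0.50968093 0.226605   0.008     ]
 [0.61215681 0.30890563 0.008     ]]
68.42077776851481 64.86762150124663 [0.53661658 0.21595172 0.008     ]
```

```bash
python3 - <<'E'
from h import *
c=cam("top")
f=lambda im:(im[...,0]>im[...,1]+1)
print("tins");[print(b) for b in blobs(c,.53,.63,-.36,-.04,.036,f,.0005)]
print("ruler");[print(b) for b in blobs(c,.48,.62,.17,.32,.008,f,.001)]
plan([((.43,-.3,.25),np.radians(40)),((.5,0,.25),np.radians(60)),((.547,.24,.15),np.radians(66))])
E
```

```text
tins
(array([ 0.5653, -0.3031], dtype=float32), array([ 565.7, -303.5]), array([36.1, 49.9]), 94.6)
(array([ 0.5775, -0.2321], dtype=float32), array([ 577.6, -232.4]), array([50.6, 37.4]), 85.6)
(array([ 0.5713, -0.1582], dtype=float32), array([ 571.1, -158.1]), array([51.3, 37.5]), 84.7)
(array([ 0.5768, -0.0825], dtype=float32), array([576.7, -82.5]), array([50.2, 37.3]), 77.8)
ruler
(array([0.5619, 0.2687], dtype=float32), array([562.2, 271.9]), array([121.5,  59.9]), 60.8)
t 0.3 tcp [ 0.2025 -0.6437  0.253 ] x-yaw 17.46 tilt [-0.     0.001 -1.   ] q [ 1.16  0.48  0.02  1.56 -0.01  1.11 -0.08]
to (0.43, -0.3, 0.25) shift mm (start axes) [ 320.1 -259.6    3.1] in end axes [ 395.2 -117.1    3. ] turn [-0.001 -0.    -0.393]
to (0.5, 0, 0.25) shift mm (start axes) [ 246.5 -184.8    0. ] in end axes [294.8 -89.4   0. ] turn [ 0.     0.    -0.349]
to (0.547, 0.24, 0.15) shift mm (start axes) [231.3 -79.3 100. ] in end axes [238.4 -54.7 100. ] turn [ 0.     0.    -0.105]
```

Request:
{"op": "drive_tool", "data": {
  "series": [1,40,-32.5,0,0,0,0,1,40,-32.5,0,0,0,0,1,40,-32.5,0,0,0,0,1,40,-32.5,0,0,0,0,1,40,-32.5,0,0,0,0,1,40,-32.5,0,0,0,0,1,40,-32.5,0,0,0,0,1,40,-32.5,0,0,0,0,1,25,-44,0,0,0,0,1,25,-44,0,0,0,0,1,25,-44,0,0,0,0,1,25,-44,0,0,0,0],
  "force": 60
}}

```text
t: 1.8
eef_pos: [0.4726, -0.1004, 0.2536]
tool_rot: [0.0, 0.988, 0.152, 0.0]
contact_force: [1.6, 0.3, -0.6]
gripper_width: 0.997
```

Request:
{"op": "drive_tool", "data": {
  "series": [1,25,-44,0,0,0,0,1,25,-44,0,0,0,0,1,25,-44,0,0,0,0,1,25,-44,0,0,0,0,1,25,-44,0,0,0,0,1,25,-44,0,0,0,0,1,0,0,20,0,0,-0.17,1,0,0,20,0,0,-0.17,1,0,0,20,0,0,-0.17,1,0,0,20,0,0,-0.17,1,0,0,20,0,0,-0.15]
}}

```text
t: 3.18
eef_pos: [0.5364, 0.1947, 0.1527]
tool_rot: [0.0, 0.842, 0.54, 0.0]
contact_force: [0.6, 0.3, -0.6]
gripper_width: 1.0
```

```bash
python3 - <<'E'
from h import *
a=np.radians(65);plan([((.548,.239,.08),a)])
c=cam("top");s=cam("scene")
A=cv2.resize(c[0][180:290,110:260],None,fx=2.66,fy=2.66,interpolation=cv2.INTER_CUBIC)
B=cv2.resize(s[0][130:240,340:490],None,fx=2.66,fy=2.66,interpolation=cv2.INTER_CUBIC)
cv2.imwrite("pics/z2.png",np.hstack([A,B]))
E
```

```text
t 3.17 tcp [0.5364 0.1947 0.1527] x-yaw 65.3 tilt [ 0. -0. -1.] q [-0.    0.49 -0.59  1.87  0.34  0.88 -1.19]
to (0.548, 0.239, 0.08) shift mm (start axes) [45.1 -7.9 72.7] in end axes [45.  -8.2 72.7] turn [ 0.    -0.     0.005]
```

View pics/z2.png

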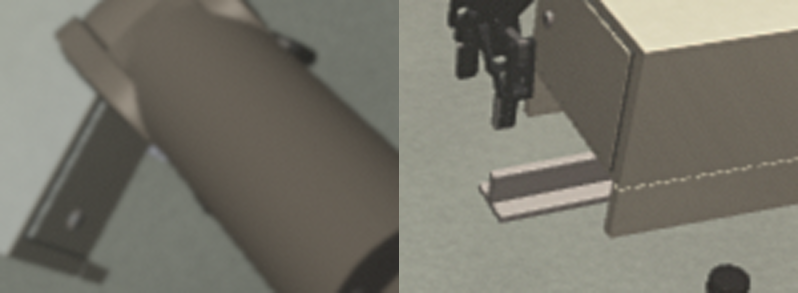

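In the scene crop the rib-top front end is at scene (375,195.4) and the rib meets the locker at (414.4,187.1). The near blade corner is at (378,213.1) and the blade edge runs to (420,202.6). The gripper is open in front of the ruler.

```bash
python3 - <<'E'
from h import *
s=cam("scene")
P=[pt(s,u,z) for u,z in[((375,195.4),.042),((414.4,187.1),.042),((378,213.1),.008),((420,202.6),.008)]]
print(np.round(P,4));f=lambda d:np.degrees(np.arctan2(d[1],d[0]));print(f(P[1]-P[0]),f(P[3]-P[2]))
E
```

```text
[[0.5371 0.2165 0.042 ]
 [0.5853 0.327  0.042 ]
 [0.5682 0.1987 0.008 ]
 [0.6163 0.3211 0.008 ]]
66.40705717060153 68.56483029098322
```

Request:
{"op": "drive_tool", "data": {
  "series": [1,24,-4.5,20,0,0,-0.02,1,24,-4.5,20,0,0,0,1,0,0,30,0,0,0,1,0,0,30,0,0,0,1,0,0,18,0,0,0,1,0,0,0,0,0,0,-1,0,0,0,0,0,0,-1,0,0,0,0,0,0,-1,0,0,0,0,0,0,-1,0,0,0,0,0,0,-1,0,0,0,0,0,0],
  "force": 70
}}

```text
t: 4.7
eef_pos: [0.5484, 0.2424, 0.0358]
tool_rot: [0.0, 0.838, 0.546, 0.0]
contact_force: [-0.7, -0.4, 4.7]
gripper_width: 0.124
```

Request:
{"op": "drive_tool", "data": {
  "series": [-1,-10,0,0,0,0,0,-1,-20,0,0,0,0,0,-1,-25,0,0,0,0,0,-1,-25,0,0,0,0,0,-1,-25,0,0,0,0,0,-1,-25,0,0,0,0,0,-1,-25,0,0,0,0,0,-1,-25,0,0,0,0,0,-1,-25,0,0,0,0,0,-1,-25,0,0,0,0,0,-1,-15,0,0,0,0,0,-1,0,0,0,0,0,0]
}}

```text
t: 6.2
eef_pos: [0.4479, 0.0156, 0.0358]
tool_rot: [0.001, 0.839, 0.545, -0.001]
contact_force: [-2.0, -2.2, 12.5]
gripper_width: 0.127
```

```bash
python3 - <<'E'
from h import *
a=np.radians(66.4);plan([])
c=cam("top");s=cam("scene")
A=cv2.resize(c[0][150:350,100:300],None,fx=1.9,fy=1.9,interpolation=cv2.INTER_CUBIC)
B=cv2.resize(s[0][100:300,230:430],None,fx=1.9,fy=1.9,interpolation=cv2.INTER_CUBIC)
cv2.imwrite("pics/z3.png",np.hstack([A,B]))
E
```

```text
t 6.2 tcp [0.4479 0.0156 0.0358] x-yaw 66.02 tilt [-0.001 -0.002 -1.   ] q [ 0.25  0.52 -0.5   2.21  0.5   0.52 -1.06]
```

View pics/z3.png

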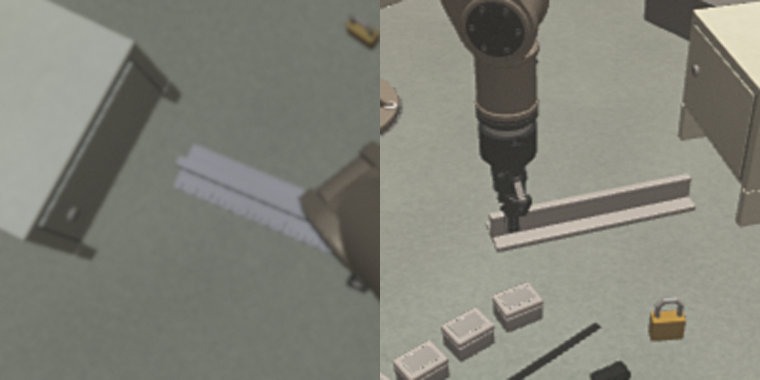

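The ruler is fully out in both views: its rear end in the top view is around (198,237), clear of the slot and lying flat. I'll release it and let it settle.

Request:
{"op": "drive_tool", "data": {
  "series": [0.6,0,0,0,0,0,0,0.6,0,0,0,0,0,0,0.6,0,0,0,0,0,0,0.6,0,0,0,0,0,0,0.6,0,0,-20,0,0,0,0.6,0,0,-40,0,0,0,0.6,0,0,0,0,0,0,0.6,0,0,0,0,0,0]
}}

```text
t: 7.3
eef_pos: [0.4486, 0.018, 0.095]
tool_rot: [0.0, 0.838, 0.546, -0.0]
contact_force: [-0.2, -0.8, -0.5]
gripper_width: 0.797
```

```bash
python3 - <<'E'
from h import *
c=cam("top");s=cam("scene");plan([])
B=cv2.resize(s[0][170:240,270:420],None,fx=5,fy=5,interpolation=cv2.INTER_CUBIC)
cv2.imwrite("pics/z4.png",B)
f=lambda im:(im[...,0]>im[...,1]+1)
print("ruler");[print(b) for b in blobs(c,.38,.62,-.05,.32,.008,f,.001)]
E
```

```text
t 7.4 tcp [0.4482 0.018  0.0944] x-yaw 66.17 tilt [-0.002 -0.    -1.   ] q [ 0.33  0.42 -0.6   2.18  0.39  0.65 -0.96]
ruler
(array([0.5234, 0.1873], dtype=float32), array([520.3, 174.8]), array([216.6,  60.2]), 61.1)
```

View pics/z4.png

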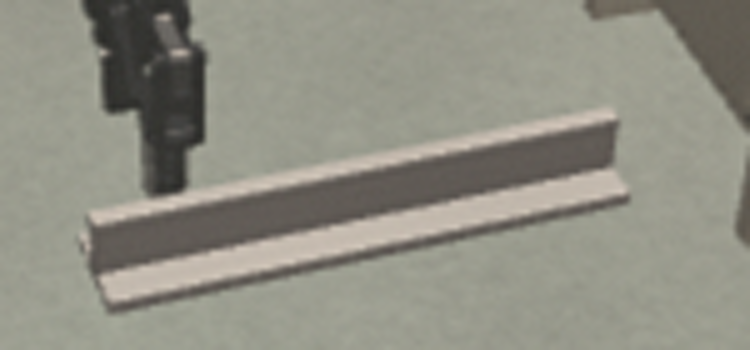

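The ruler lies flat and free. The rib-top near edge runs from scene (288.4,214.4) to (393.6,194), and the blade's near edge from (292,230.6) to (396,208.4).

```bash
python3 - <<'E'
from h import *
s=cam("scene")
P=np.array([pt(s,u,z) for u,z in[((288.4,214.4),.042),((393.6,194),.042),((292,230.6),.008),((396,208.4),.008)]])
print(P.round(4))
for i,off in((0,6),(2,30)):
    d=P[i+1]-P[i];L=np.linalg.norm(d);u=d/L;n=np.array([-u[1],u[0],0]);print(L,np.degrees(np.arctan2(u[1],u[0])),((P[i]+P[i+1])/2+n*off/1000).round(4))
plan([((.496,.127,.095),np.radians(66.5))])
E
```

```text
[[ 0.4406 -0.0119  0.042 ]
 [ 0.5672  0.2592  0.042 ]
 [ 0.4655 -0.0222  0.008 ]
 [ 0.5879  0.251   0.008 ]]
0.29921229025672635 64.96463998398062 [0.4985 0.1262 0.042 ]
0.29934576016568126 65.86130094187389 [0.4993 0.1267 0.008 ]
t 7.45 tcp [0.4481 0.0181 0.0944] x-yaw 66.17 tilt [-0.002 -0.    -1.   ] q [ 0.33  0.42 -0.6   2.18  0.39  0.65 -0.96]
to (0.496, 0.127, 0.095) shift mm (start axes) [118.9  -0.2  -0.7] in end axes [118.9   0.5  -0.6] turn [-0.002  0.001 -0.006]
```

Request:
{"op": "drive_tool", "data": {
  "series": [0.6,30,0.5,0,0,0,0,0.6,30,0.5,0,0,0,0,0.6,30,0.5,0,0,0,0,0.6,30,0.5,0,0,0,0,0.6,0,0,20,0,0,0,0.6,0,0,20,0,0,0,0.6,0,0,18.5,0,0,0,-1,0,0,0,0,0,0,-1,0,0,0,0,0,0,-1,0,0,0,0,0,0,-1,0,0,0,0,0,0,-1,0,0,0,0,0,0],
  "force": 90
}}

```text
t: 8.95
eef_pos: [0.4997, 0.1273, 0.0377]
tool_rot: [0.0, 0.838, 0.546, 0.001]
contact_force: [-1.4, -0.9, 7.8]
gripper_width: 0.122
```

```bash
python3 - <<'E'
from h import *
a=np.radians(88.6)
plan([((.475,.05,.04),np.radians(66.2)),((.475,-.195,.04),a)])
E
```

```text
t 8.95 tcp [0.4997 0.1273 0.0377] x-yaw 66.14 tilt [ 0.001  0.    -1.   ] q [ 0.05  0.59 -0.52  2.06  0.51  0.62 -1.24]
to (0.475, 0.05, 0.04) shift mm (start axes) [-80.6   8.7  -2.4] in end axes [-80.6   8.6  -2.3] turn [ 0.001 -0.001 -0.001]
to (0.475, -0.195, 0.04) shift mm (start axes) [-224.2   98.9    0. ] in end axes [-244.9    6.     0. ] turn [ 0.     0.    -0.391]
```

Request:
{"op": "drive_tool", "data": {
  "series": [-1,-18,-1.2,-2,0,0,0,-1,-18,-1.2,0,0,0,0,-1,-17,-1.2,0,0,0,-0.13,-1,0,0,0,0,0,-0.13,-1,0,0,0,0,0,-0.131,-1,-35,0,0,0,0,0,-1,-35,0,0,0,0,0,-1,-35,0,0,0,0,0,-1,-35,0,0,0,0,0,-1,-35,0,0,0,0,0,-1,-35,0,0,0,0,0,-1,-35,0,0,0,0,0]
}}

```text
t: 10.45
eef_pos: [0.4663, -0.1671, 0.0384]
tool_rot: [-0.0, 0.716, 0.698, -0.001]
contact_force: [0.4, 0.4, -3.6]
gripper_width: 0.12
```

```bash
python3 - <<'E'
from h import *
c=cam("top");s=cam("scene")
a=np.radians(88.6);plan([((.475,-.192,.037),a)])
A=cv2.resize(c[0][170:300,290:490],None,fx=2,fy=2,interpolation=cv2.INTER_CUBIC)
B=cv2.resize(s[0][150:380,120:390],(400,341),interpolation=cv2.INTER_CUBIC)
o=np.zeros((341,800,3),np.uint8);o[:260,:400]=A;o[:,400:]=B
cv2.imwrite("pics/z5.png",o)
E
```

```text
t 10.55 tcp [ 0.4658 -0.1709  0.0381] x-yaw 88.1 tilt [-0.002 -0.003 -1.   ] q [ 0.72  0.59 -0.61  2.1   0.58  0.63 -0.33]
to (0.475, -0.192, 0.037) shift mm (start axes) [-20.8   9.9   1.2] in end axes [-20.9   9.7   1.1] turn [-0.002  0.003 -0.009]
```

View pics/z5.png

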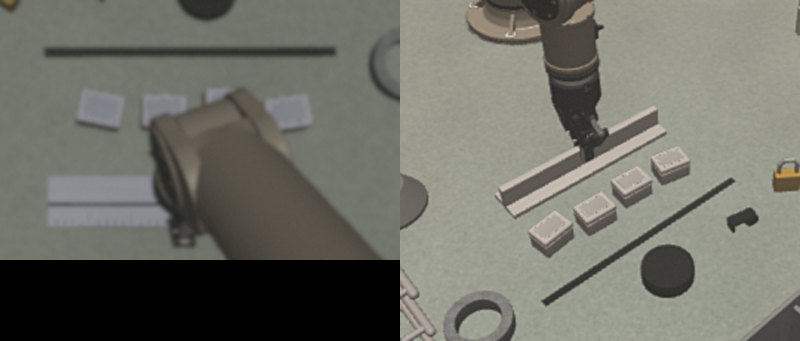

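The ruler is behind all four tins and parallel to the tape. Its +y end is at top (314,258–283), so it needs about 22 mm in -y to centre on the row. I'll shift it and measure the ruler line in the scene view.

Request:
{"op": "drive_tool", "data": {
  "series": [-1,-12,5,0.5,0,0,0,-1,-10,5,0.5,0,0,-0.009,-1,0,0,0,0,0,0]
}}

```text
t: 10.92
eef_pos: [0.4783, -0.1877, 0.0377]
tool_rot: [0.0, 0.713, 0.701, 0.0]
contact_force: [-0.5, 0.4, -3.7]
gripper_width: 0.122
```

```bash
python3 - <<'E'
from h import *
s=cam("scene");plan([])
B=cv2.resize(s[0][215:330,175:335],None,fx=5,fy=5,interpolation=cv2.INTER_CUBIC)
cv2.imwrite("pics/z6.png",B)
E
```

```text
t 10.97 tcp [ 0.478  -0.187   0.0377] x-yaw 89.08 tilt [ 0.  0. -1.] q [ 0.74  0.61 -0.61  2.06  0.58  0.65 -0.28]
```

View pics/z6.png

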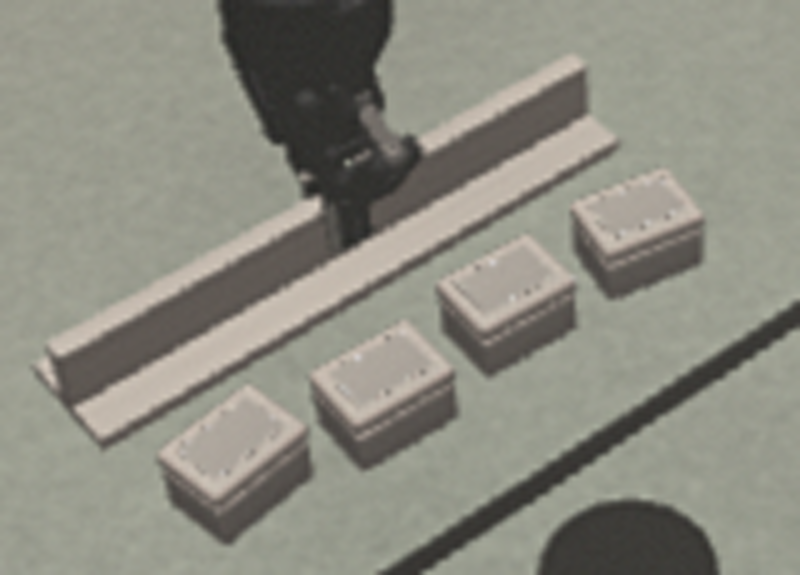

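The scene crop shows the ruler flat behind the tins. The front blade edge runs from scene (195.2,302.4) to (298.8,243.2), and all the tins are upright and ahead of it.

```bash
python3 - <<'E'
from h import *
s=cam("scene");plan([])
P=[pt(s,u,.008) for u in((195.2,302.4),(298.8,243.2))];d=P[1]-P[0];print(np.round(P,4),np.linalg.norm(d),np.degrees(np.arctan2(d[1],d[0])))
# tape in scene, subpixel via dark blob
for c in (s,cam("top")):
    print([b for b in blobs(c,.61,.69,-.42,.02,0,lambda im:im.sum(2)<(210),.0005)])
E
```

```text
t 11.03 tcp [ 0.4779 -0.1866  0.0377] x-yaw 89.11 tilt [-0.  0. -1.] q [ 0.74  0.61 -0.61  2.06  0.58  0.65 -0.28]
[[ 0.5061 -0.3387  0.008 ]
 [ 0.5143 -0.0407  0.008 ]] 0.2981434795543689 88.42289387066718
[(array([ 0.6849, -0.2093], dtype=float32), array([ 683.5, -209.8]), array([55.5, 13. ]), 90.0), (array([ 0.6516, -0.2014], dtype=float32), array([ 651.9, -197.3]), array([357.8,  10.2]), 88.7)]
[(array([ 0.6521, -0.1994], dtype=float32), array([ 652.3, -196.5]), array([356.1,   9.8]), 88.6)]
```

Request:
{"op": "drive_tool", "data": {
  "series": [-1,0,12,0,0,0,0,-1,0,10,0,0,0,0,-1,0,8,0,0,0,0,-1,0,8,0,0,0,0,-1,0,8,0,0,0,0,-1,0,8,0,0,0,0,-1,0,8,0,0,0,0,-1,0,8,0,0,0,0,-1,0,8,0,0,0,0,-1,0,6,0,0,0,0,-1,0,4,0,0,0,0,-1,0,0,0,0,0,0]
}}

```text
t: 12.58
eef_pos: [0.5648, -0.1887, 0.0378]
tool_rot: [-0.001, 0.713, 0.701, -0.001]
contact_force: [-6.6, 0.4, 5.0]
gripper_width: 0.121
```

```bash
python3 - <<'E'
from h import *
s=cam("scene");plan([])
B=cv2.resize(s[0][210:345,175:350],None,fx=4.4,fy=4.4,interpolation=cv2.INTER_CUBIC)
cv2.imwrite("pics/z7.png",B)
E
```

```text
t 12.62 tcp [ 0.5648 -0.1887  0.0378] x-yaw 89.05 tilt [-0.003 -0.001 -1.   ] q [ 0.67  0.71 -0.61  1.86  0.57  0.76 -0.27]
```

View pics/z7.png

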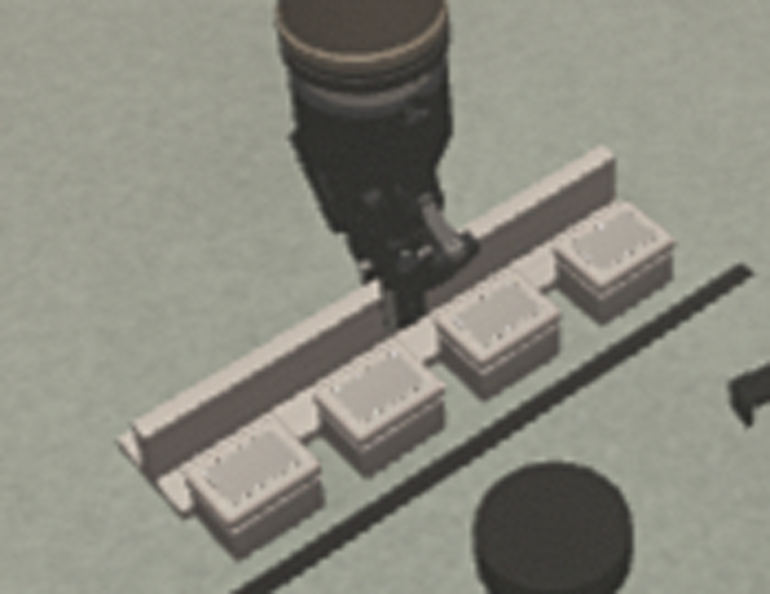

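All four tins are upright, square and flush with the ruler edge. The front bottom corners are at crop (240,557)/(322,510) for tin1 and (605,322)/(672,280) for tin4, still short of the tape.

```bash
python3 - <<'E'
from h import *
s=cam("scene");a=np.radians(88.65);R=np.array([[np.sin(a),-np.cos(a)],[np.cos(a),np.sin(a)]])
for q in[(240,557),(322,510),(370,474),(443,430),(487,398),(559,355),(605,322),(672,280)]:
    w=pt(s,np.array(q)/4.4+(175,210),0);print(w.round(4),"tape frame",(R@(w[:2]-[.652,-.197])).round(4))
print("tape near edge pts",[ (R@(pt(s,np.array(q)/4.4+(175,210),0)[:2]-[.652,-.197])).round(4) for q in((230,592),(737,265))])
E
```

```text
[ 0.629  -0.3325  0.    ] tape frame [-0.0198 -0.136 ]
[ 0.6329 -0.287   0.    ] tape frame [-0.017  -0.0904]
[ 0.631  -0.2562  0.    ] tape frame [-0.0196 -0.0597]
[ 0.6336 -0.2118  0.    ] tape frame [-0.0181 -0.0153]
[ 0.6323 -0.1819  0.    ] tape frame [-0.02    0.0146]
[ 0.6352 -0.1352  0.    ] tape frame [-0.0183  0.0614]
[ 0.6341 -0.1017  0.    ] tape frame [-0.0202  0.0948]
[ 0.6358 -0.0541  0.    ] tape frame [-0.0196  0.1425]
tape near edge pts [array([-0.006 , -0.1506]), array([-0.0046,  0.1771])]
```

Request:
{"op": "drive_tool", "data": {
  "series": [-1,0,5,0,0,0,0,-1,0,5,0,0,0,0,-1,0,4,0,0,0,0,-1,0,2.5,0,0,0,0,-1,0,0,0,0,0,0,-1,0,0,0,0,0,0]
}}

```text
t: 13.42
eef_pos: [0.5809, -0.189, 0.0378]
tool_rot: [-0.001, 0.713, 0.701, -0.001]
contact_force: [-6.8, 0.2, 5.6]
gripper_width: 0.123
```

```bash
python3 - <<'E'
from h import *
s=cam("scene");plan([])
B=cv2.resize(s[0][210:345,175:350],None,fx=4.4,fy=4.4,interpolation=cv2.INTER_CUBIC)
cv2.imwrite("pics/z8.png",B)
E
```

```text
t 13.47 tcp [ 0.5809 -0.189   0.0378] x-yaw 89.06 tilt [-0.003 -0.001 -1.   ] q [ 0.65  0.73 -0.6   1.82  0.57  0.78 -0.27]
```

View pics/z8.png

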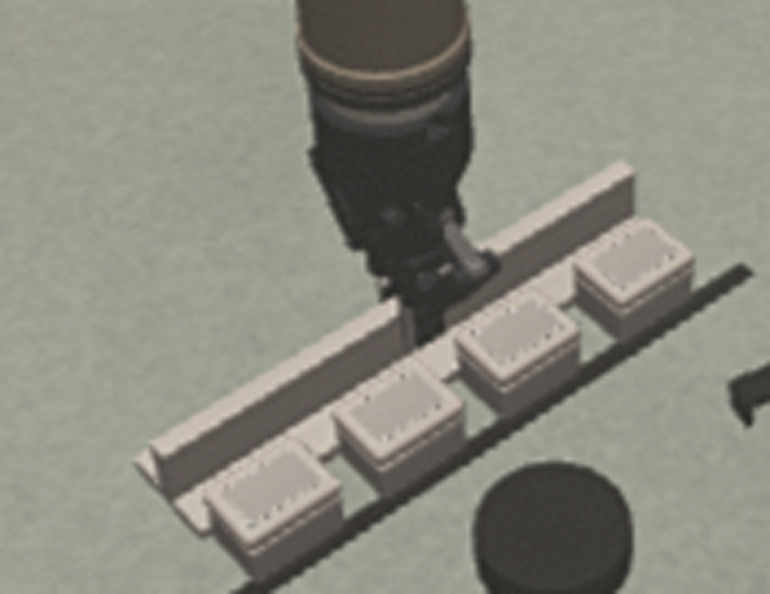

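The tins' front bottom edges lie on the stripe, for example tin1's corner at crop (262,578) against the tape's near edge at about row 571. I'll back the ruler off, release it, rise clear and check from above.

Request:
{"op": "drive_tool", "data": {
  "series": [-1,0,-3,0,0,0,0,-1,0,-10,0,0,0,0,-1,0,-12,0,0,0,0,-1,0,-10,0,0,0,0,-1,0,0,0,0,0,0,0,0,0,0,0,0,0,0,0,0,0,0,0,0,0,0,0,0,0,0,0,0,0,0,-15,0,0,0,0,0,0,-40,0,0,0,0,0,0,-60,0,0,0,0,0,0,-60,0,0,0]
}}

```text
t: 14.98
eef_pos: [0.5472, -0.1878, 0.2155]
tool_rot: [0.0, 0.713, 0.702, 0.0]
contact_force: [0.5, -1.6, 0.4]
gripper_width: 0.498
```

Request:
{"op": "drive_tool", "data": {
  "series": [0,-30,-40,-20,0,0,0,0,-30,-40,0,0,0,0,0,-50,-20,0,0,0,0,0,-50,0,0,0,0,0,0,-50,0,0,0,0,0,0,-50,0,0,0,0,0,0,0,0,0,0,0,0]
}}

```text
t: 15.85
eef_pos: [0.4414, -0.4511, 0.2331]
tool_rot: [0.001, 0.715, 0.699, -0.0]
contact_force: [-0.4, -0.2, -0.9]
gripper_width: 0.5
```

```bash
python3 - <<'E'
from h import *
c=cam("top");s=cam("scene");plan([])
f=lambda im:(im[...,0]>im[...,1]+1)
print("tins z36, ruler");[print(b) for b in blobs(c,.48,.68,-.36,-.03,.036,f,.0005)]
A=cv2.resize(c[0][160:290,290:490],None,fx=2,fy=2,interpolation=cv2.INTER_CUBIC)
B=cv2.resize(s[0][190:350,150:360],(400,305),interpolation=cv2.INTER_CUBIC)
o=np.zeros((305,800,3),np.uint8);o[:260,:400]=A;o[:,400:]=B
cv2.imwrite("pics/z9.png",o)
E
```

```text
t 15.95 tcp [ 0.4432 -0.4463  0.2334] x-yaw 89.05 tilt [ 0.001  0.001 -1.   ] q [ 1.18  0.51 -0.68  1.66  0.35  1.1   0.39]
tins z36, ruler
(array([ 0.6267, -0.306 ], dtype=float32), array([ 627.8, -308. ]), array([36.5, 50. ]), 79.6)
(array([ 0.629 , -0.2327], dtype=float32), array([ 628.9, -232.9]), array([51.4, 37.6]), 87.7)
(array([ 0.5412, -0.1852], dtype=float32), array([ 541.1, -188.5]), array([299.8,  59.2]), 89.0)
(array([ 0.6309, -0.1588], dtype=float32), array([ 630.7, -159.2]), array([52.8, 37.6]), 90.1)
(array([ 0.6325, -0.0802], dtype=float32), array([632.5, -80.4]), array([52.3, 36.9]), 90.6)
```

View pics/z9.png

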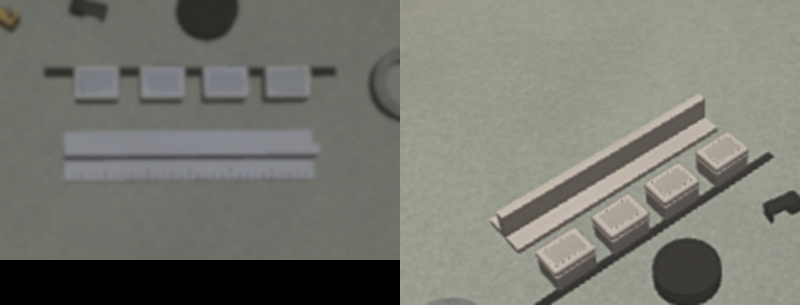

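The tins are square and sit 22 mm before the tape centre line in the top view (20 ± 6 mm allowed). The ruler is flat and about 35 mm clear of them, and the arm is away.

```bash
python3 -c "
from station import bot
print(bot.hand_in(), bot.get_obs()['t'])"
```

```text
the job is handed in; nothing more can be done
the job is handed in; nothing more can be done
```

I finished the job in about 16 s of robot time and handed it in; the hand-in gave no verdict. I drew the ruler out by its head, laid it flat clear of the locker and let go. I then took it by its middle, pushed the four tins onto the tape, backed off about 35 mm, released it and moved the arm clear.

- **Tin positions:** the top camera put all four tin centres about 22 mm before the tape's centre line, against 20 ± 6 mm allowed.
- **Estimates that disagreed slightly:** working from the gripper position gave about 19 mm, and from the scene-camera corners about 23 mm. All are within tolerance.
- **Squareness:** the tins look square and upright in both views. One number disagreed: the top-view shape fit put tin1 about 9° off the tape, against 6.9° (0.12 rad) allowed. I put that down to the arm's shadow near tin1 and did not re-measure it.
- **Ruler and bystanders:** the ruler lies flat and does not touch the tins. The puck, whistle and other bystanders in the final picture look unmoved, but I did not measure them, and the marker was outside that picture.

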